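Set the sharpening angle with the knurled collar and lay the stone on the knife edge

ROBOT

A 7-joint arm with a two-finger parallel gripper is mounted at the origin on a cart in front of the work surface, level with it; the furniture and walls round the work are solid. World frame = base frame: x ahead of the robot, y to its left, z up, the work surface at z = 0. Lengths are in m, angles in rad, forces in N, time in s.
With the tool pointing down it reaches from about 0.4 to 0.875 m from the base axis. Payload 19.3 kg.
Tool frame: the origin (TCP) lies at the very end of the fingers, on their centre line; the grasp point (between the pads) lies 19 mm behind it; z points along the fingers, y is the line along which they close (so a half turn about z gives the same grasp; the last joint's range is limited). The gripper opens to 85 mm and grips with 20 to 120 N. Pads are 22 mm wide; open, the fingers measure 114 mm over their backs; the gripper's body (76 mm by 85 mm) begins 54 mm behind the grasp point. The pads swing forward as they close: fully open they stand 13 mm farther back than shut.
Start: joints at [1.067, 0.521, -0.036, 1.599, 0.021, 1.021, -0.113], TCP at [0.263, -0.567, 0.231] pointing down, gripper open.
Joint ranges: [-2.91, 2.91], [-0.3, 2.13], [-1.5, 1.42], [0.17, 2.43], [-1.26, 4.41], [0.16, 1.93], [-2.52, 2.52]. Speed limits (rad/s): [1.89, 1.89, 2.39, 2.39, 3.01, 3.01, 3.01].

INTERFACE

Orientations are given as [roll, pitch, yaw] about the fixed x, y, z axes, in that order (R = Rz(yaw) Ry(pitch) Rx(roll)).
In Python, from workcell import bot gives the robot as it stands.
- The arm moves only by the shell command python3 -m crank 'ROWS' [FORCE]. ROWS is a JSON object of lists of equal length, an entry for each row: "travel": the shift along the world's x, y, z in cm, a list of three; "turn": the turn, a rotation vector about the world's x, y, z in degrees, a list of three; "gripper": the closure, from 0 (fully open) to 1 (shut). A call has exactly 5 rows; each row is the pose to reach, as a shift and turn from the pose commanded when the call began; what a row does not reach only later rows make up. A row lasts 1/10 s, in which the tool goes at most 50 mm and 8.59 degrees, less where a joint would pass 70% of its speed; a pose out of reach is approached as far as the arm can. A call with a gripper value outside its range is refused whole. The fingers move at their own pace and stop on an object; FORCE is the grip in N (left out, the last holds). Time passes only in rows, so rows that repeat a pose let the fingers close, or fill a call up. It gives the time, the measured TCP pose, the force, the opening and the grip force at its end, in the units of the state.
- bot.observe(): the state, without advancing time (a new reading comes with each control period).
- bot.grab_frame(name): name is "side" or "top"; returns a dict with "pixels" (480x640x3 uint8, red, green, blue), "fx", "fy", "cx", "cy" (pixels), "extrinsics" (4x4, takes a point from world to camera coordinates). Camera axes: x right, y down, z forward; pixel columns grow to the right and rows downward; lengths in m; the calibration is good to about 2 mm. A picture is of the moment at which its call begins. There is no depth.
- bot.job_done(): hands the job in; it is judged then, once.
The state is a dict: "clock": time; "qpos": joint angles; "qd": joint speeds; "joint_efforts": joint torques, N m; "position": TCP position; "tool_rot": TCP orientation; "force": force on the tool from outside, world axes, zero at the start; "moment": the same for the moment, N m; "grip_width": finger opening in m; "finger_force": force on a finger pad.
Only numpy, scipy, OpenCV 4.12 (cv2) and the standard library are available. Lean on these libraries where they do the work, as an engineer would, in place of code of your own. Each camera call takes 0.05 s, during which the arm holds its last target. There are 200 camera calls.

TASK

Get the guided knife sharpener ready for this knife. First set the angle: spin the knurled brass collar round its threaded post until the line on the carriage's pointer arm is level with the white line on the red index of the scale beside it; only then lay the sharpening stone (black handle for holding) gently in place, stone down, its guide rod lying in the V-shaped rest beside the post and the stone flat across the middle of the cutting edge. Let go and leave it lying there; keep the robot off the knife, do not shift the red index, and leave the salt, the pepper, the tumbler and the fork undisturbed.

Things in the scene. Friction and masses are not known exactly. Their poses are not given: they have to be found in the camera images.
- sharpener: Guided-rod knife sharpener, fixed: dark base plate 128 x 250 x 12 mm on a pale board (200 x 270 x 12 mm). Origin: centre of the base's underside, on the board. At yaw 0 its +x points away from the robot, +y left. In its frame (mm): knife clamp at x -28, y 45, top z 53; scale bar at x 10, y -113, 14 wide, top z 140; guide rod in place: along x = -28, from V-rest (y -75) down to knife edge (y 95)
- post_top (a point): Top of the upright threaded steel post, 12 mm thick, at x 10, y -75, z 194 mm in the sharpener's frame. The collar runs on it. Overhead: the microwave's underside is 0.46 m up, its front at world x 0.58 m, its door handle out to x 0.53 m at y -0.31 m; keep the wrist clear of it when high
- knife: Kitchen knife held flat in the clamp, fixed. Origin 45 mm above the sharpener's origin, at mid-thickness of the blade (3 mm thick); same axes. Blade from its tip at x -108 to 52 mm, spine at y 53, cutting edge along y 95 facing +y; black handle x 52 to 170 mm, 19 mm thick
- edge_mid (a point): The point of the cutting edge at x -28, y 95 mm in the sharpener's frame, 170 mm level distance from the V-rest, over which the stone is to lie
- collar (a joint): Turn of the knurled brass collar round the post, rad, counterclockwise from above positive. Each full turn counterclockwise lifts collar and carriage together by 20 mm (3.18 mm per rad), so a gripper must rise with it; clockwise lowers. Range 0 to 7.5; light friction (0.05 N m), stays where it is left. It begins too low, at 0 to 2
- collar_top (a point): Centre of the collar's top face, on the post's axis. The collar is 35 mm in diameter and 18 mm high below this point. The post sticks up at most 34 mm above this point. The carriage carried under the collar has its V-rest and pointer arms 18 mm or more below the collar's underside
- pointer (a point): Black line on the front of the carriage's pointer arm, 52 mm below the collar's top face; rides up and down with the collar. It stands 16 mm to the +y side of the index line
- index_mark (a point): White line on the front of the red index block (9 x 16 x 8 mm) on the scale bar: the height wanted for the pointer. Held by friction (6 N); must stay where it is
- v_rest (a point): Where the axis of the guide rod will lie in the carriage's V-rest: a steel V across the sharpener's x, open upward, 36 mm wide at its tips, 12 mm above this point, made of 6 mm wire. Rides with the collar, level with the pointer, 38 mm to the -x side of the post
- stone_tool: Sharpening stone on a guide rod, 0.3 kg, loose, lying stone down. Origin: centre of the stone's underside; x along the rod towards its bare end, z up. Reddish stone with aluminium back 140 x 24 x 12 mm; rod 8 mm thick, axis 20 mm above the underside, from x -73 to 202 mm; black handle 74 x 24 mm, x -24 to 50, z 12 to 42. Mass centre at x 18 mm: in place the edge must cross the stone at x below 5
- grip (a point): Centre of the black handle, where to hold it (24 mm across the tool's y): x 13, z 36 mm in the tool's frame. In place the tool slopes, rod end up, by the angle f for which 170 mm * tan f + 20 mm / cos f is the height of v_rest above edge_mid (14 to 21 degrees); friction holds it. It starts on the cooktop or, at the left, on the worktop 7 mm lower
- pepper: Pepper shaker, dark with a white top, 42 mm in diameter, 88 mm high, origin at its foot. Bystander
- salt: Salt shaker, white, 42 mm in diameter, 88 mm high, origin at its foot. Bystander
- tumbler: Clear drinking glass, 70 mm in diameter, 162 mm high, origin at its foot. Bystander
- fork: Steel dinner fork lying flat, 193 x 26 x 15 mm, long along its x, origin under its centre. Bystander

How it is judged:
On the way, in this order (a step that is already met when the one before it is completed fails the run):
1. the pointer is level with the red index while the stone is still off the knife (z of pointer in the frame of index_mark between -0.0025 and 0.0025 m and contact force between stone_tool and knife below 0.05 N), for 0.3 s.
2. the stone lies on the edge and its rod in the V-rest (contact force between stone_tool and knife above 0.1 N and z of v_rest in the frame of stone_tool between 0.014 and 0.026 m), for 0.2 s.
At the end, for the whole second after the job is handed in: The pointer line is within 2.5 mm in height of the red index line; the stone tool lies at rest and released, its rod in the V-rest (within 5 mm of its centre line), its stone on the knife edge with the middle of the edge within 12 mm of the stone's centre line (z of pointer in the frame of index_mark between -0.0025 and 0.0025 m and y of v_rest in the frame of stone_tool between -0.005 and 0.005 m and z of v_rest in the frame of stone_tool between 0.015 and 0.025 m and x of v_rest in the frame of stone_tool below 0.202 m and y of edge_mid in the frame of stone_tool between -0.012 and 0.012 m and z of edge_mid in the frame of stone_tool between -0.005 and 0.002 m and x of edge_mid in the frame of stone_tool between -0.068 and 0.068 m and contact force between stone_tool and knife above 0.1 N and linear speed of stone_tool below 0.02 m/s); the robot touches nothing.
It fails at once if the robot touches the blade or the knife with more than 3 N (contact force between any of the fingers, the arm and knife above 3 N).
It fails at once if the stone strikes or is pressed on the knife with more than 30 N (contact force between stone_tool and knife above 30 N).
It fails at once if the red index is shifted by more than 2 mm (distance of index_mark from where it was at the start of the episode above 0.002 m).
It fails at once if a bystander is moved by more than 25 mm or tipped (distance of any of pepper, salt, tumbler, fork from where it was at the start of the episode above 0.025 m or angle between any of pepper, salt, tumbler's own z axis and vertical above 0.4 rad).
It also fails if it takes over 72 s, if anything falls off the work surface, if the arm or the gripper's body presses on something with over 40 N, if the wrist force passes 120 N, or if a joint passes its speed limit or range.

## Working session

There is one attempt and no reset: what is moved stays moved. The work goes in short steps, Python scripts to look and compute and a shell command to move; the robot and the scene stay as the last step left them, time stands still between calls to the robot, and variables do not carry over. Pictures are saved under pics/ and viewed, at most 10 in all, crops included, and the job is handed in when it is done.

```bash
mkdir -p pics; ls; python3 - <<'E'
from workcell import bot
import cv2,json
for n in("side","top"):
    f=bot.grab_frame(n); cv2.imwrite(f"pics/{n}0.png",f["pixels"][:,:,::-1])
    print(n,f["fx"],f["fy"],f["cx"],f["cy"],f["extrinsics"])
print(bot.observe())
E
```

```text
pics
side 555.0370684395534 555.0370684395534 308.3198491567902 244.68139494428232 [[-0.89748686 -0.44100708  0.00548625  0.4584625 ]
 [-0.33046961  0.66419187 -0.67055126  0.26727878]
 [ 0.29207394 -0.60362398 -0.74184291  1.12552764]
 [ 0.          0.          0.          1.        ]]
top 612.4064332012143 612.4064332012143 318.9150617046055 241.4406048288585 [[ 0.01964704 -0.99980189 -0.00319079  0.00373039]
 [-0.97845435 -0.0185713  -0.20562636  0.53201952]
 [ 0.20552637  0.00716199 -0.97862537  1.51384363]
 [ 0.          0.          0.          1.        ]]
{'clock': 0.1, 'qpos': array([ 1.06677732,  0.52196939, -0.03630891,  1.59993404,  0.02124654,
        1.02111155, -0.11281416]), 'qd': array([ 0.00012515, -0.00230661, -0.00021642, -0.00088303,  0.00088664,
        0.00059046, -0.00058341]), 'joint_efforts': array([ 4.97225759e-03, -9.28477335e+01,  1.98421352e+00, -3.70530868e+01,
        1.80594076e-02,  5.36174062e-03,  2.18850278e-05]), 'position': array([ 0.26253426, -0.56685798,  0.23078025]), 'tool_rot': array([-3.14056294e+00,  1.21290283e-04,  4.33801891e-01]), 'force': array([-0.5265599 ,  0.04082805,  0.31281853]), 'moment': array([-0.01265748,  0.02717834, -0.01407055]), 'finger_force': 0.0, 'grip_width': 0.08512245990988203}
```

View pics/side0.png

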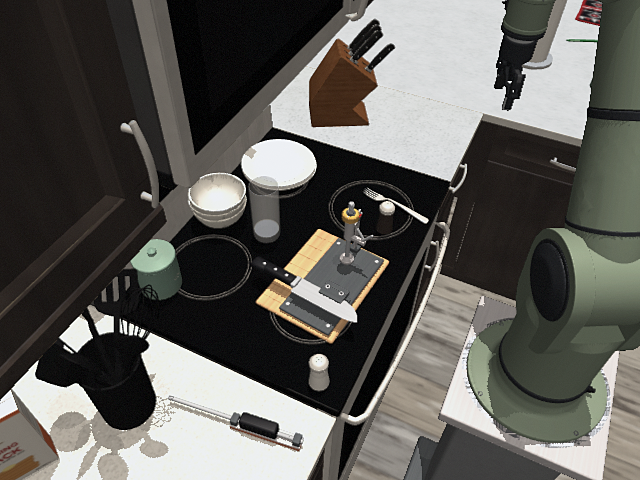

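View pics/top0.png

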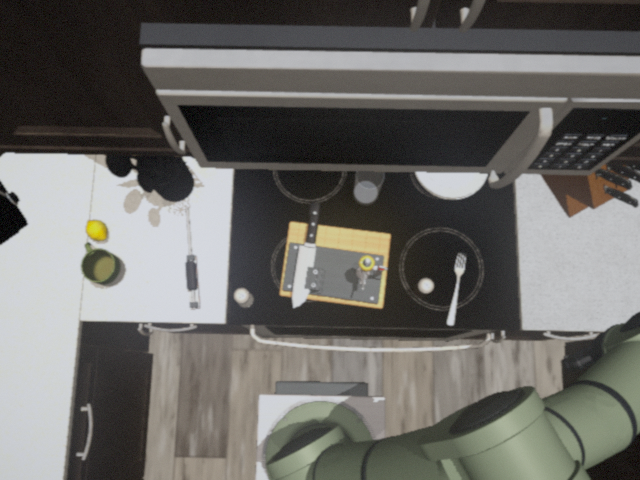

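The side view shows the post and collar at about (351,213), the board around (322,285), and the stone tool at the left on the worktop, with its handle at (259,424). In the top view the post is at about (367,263) and the handle at (192,273). I'll zoom in on these next.

```bash
python3 - <<'E'
import cv2,numpy as np
s=cv2.imread("pics/side0.png");t=cv2.imread("pics/top0.png")
def c(i,x,y,w,h,k,tick=10):
    o=cv2.resize(i[y:y+h,x:x+w],None,fx=k,fy=k,interpolation=cv2.INTER_CUBIC)
    for u in range(0,w,tick):
        cv2.line(o,(u*k,0),(u*k,5),(0,255,0),1); cv2.putText(o,str(x+u),(u*k,14),0,.32,(0,255,255),1)
    for v in range(0,h,tick):
        cv2.line(o,(0,v*k),(5,v*k),(0,255,0),1); cv2.putText(o,str(y+v),(0,v*k+4),0,.32,(0,255,255),1)
    return o
a=c(s,325,195,50,75,8);b=c(t,340,240,50,75,8)
cv2.imwrite("pics/z1.png",np.hstack([a,b]))
a=c(s,250,225,160,120,5);cv2.imwrite("pics/z2.png",a)
a=c(s,160,385,150,70,5);b=c(t,280,195,125,120,5)
cv2.imwrite("pics/z3.png",b)
a2=c(s,160,390,160,70,5);b2=c(t,150,195,160,120,5)
cv2.imwrite("pics/z4.png",np.vstack([a2[:300],cv2.resize(np.rot90(t[195:320,170:215]).copy(),(800,288),interpolation=cv2.INTER_CUBIC)]))
E
```

```text
(no output)
```

View pics/z1.png

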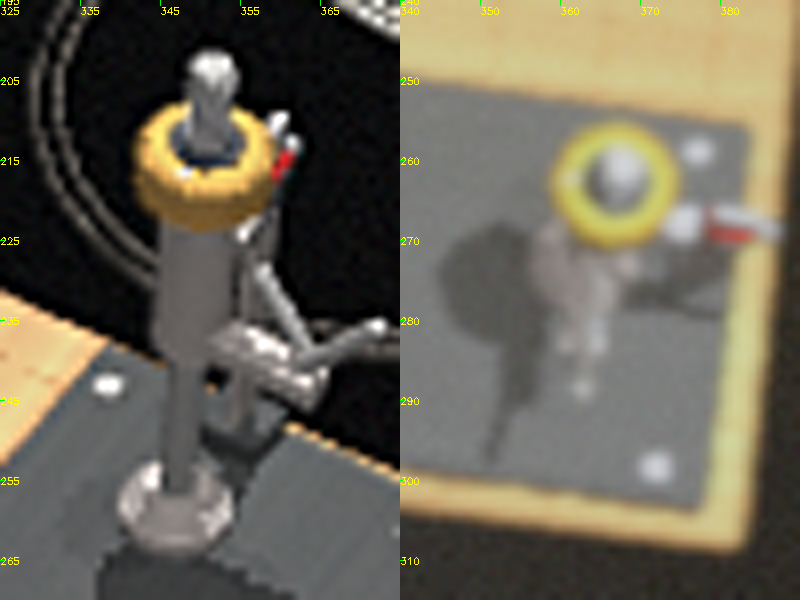

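View pics/z3.png

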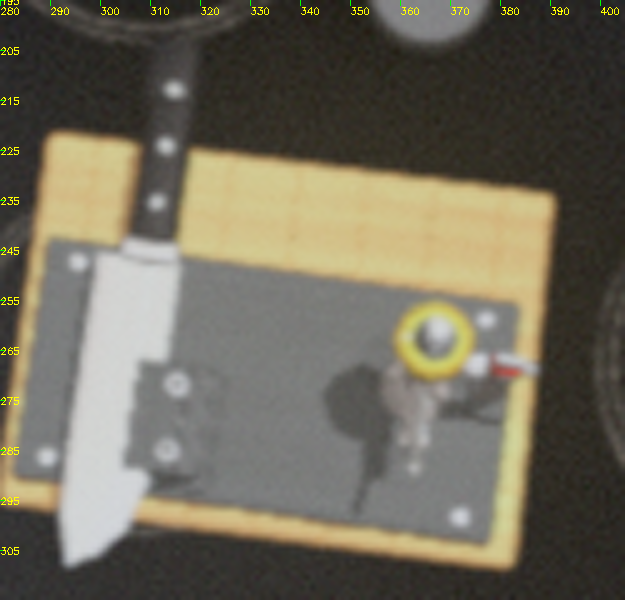

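View pics/z4.png

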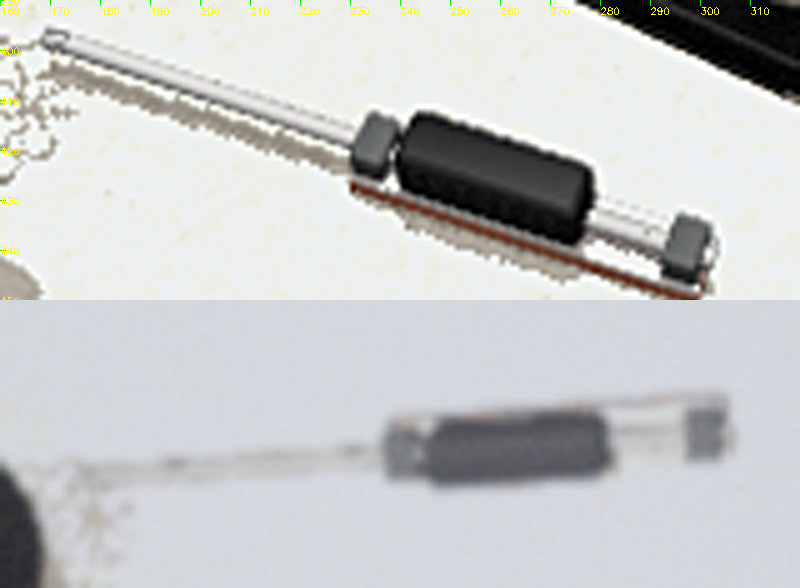

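Zoomed crops. Top view: the base-plate corners are at about (289.6,243), (384,255.4), (378,304.2) and (282.6,290). The post top is at (367.7,260.6), the collar centre at (367,263) and the red index at (381,268.5). Side view: the post top is at (351.5,202), the collar at (351,214) and the red index at (360.4,215.6). The tool lies with its rod end away from the robot.

View pics/z2.png

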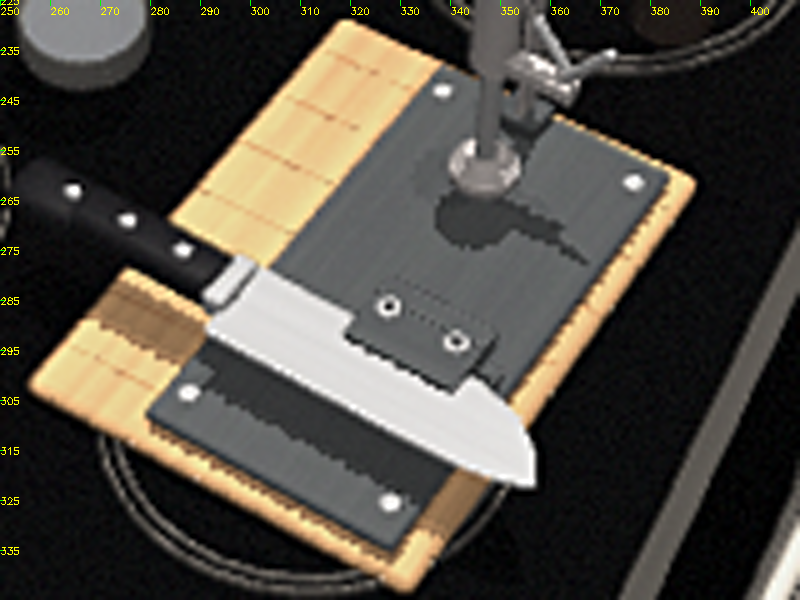

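The side crop gives the base-plate top corners at (338,237), (383.6,260), (280,307.4) and (329,334.6). The knife tip is at (356.6,322.2). Next I fit the poses.

```bash
cat > h.py <<'E'
import numpy as np
from scipy.optimize import least_squares
C={"side":(555.0370684,308.31985,244.681395,np.array([[-0.89748686,-0.44100708,0.00548625,0.4584625],[-0.33046961,0.66419187,-0.67055126,0.26727878],[0.29207394,-0.60362398,-0.74184291,1.12552764]])),
"top":(612.40643,318.915062,241.440605,np.array([[0.01964704,-0.99980189,-0.00319079,0.00373039],[-0.97845435,-0.0185713,-0.20562636,0.53201952],[0.20552637,0.00716199,-0.97862537,1.51384363]]))}
def P(n,p):
    f,cx,cy,E=C[n]; q=E[:,:3]@np.asarray(p)+E[:,3]; return np.array([cx+f*q[0]/q[2],cy+f*q[1]/q[2]])
def W(s,m):
    c,n=np.cos(s[3]),np.sin(s[3]); m=np.asarray(m)/1e3
    return np.array([s[0]+c*m[0]-n*m[1],s[1]+n*m[0]+c*m[1],s[2]+m[2]])
def fit(o,s0):
    r=least_squares(lambda s:np.concatenate([P(n,W(s,m))-u for n,m,u in o]),s0,x_scale=[.1,.1,.1,1],loss="soft_l1")
    return r.x,np.array([P(n,W(r.x,m))-u for n,m,u in o])
def tri(a,b,p0=(.5,0,.1)):
    return least_squares(lambda p:np.concatenate([P("side",p)-a,P("top",p)-b]),p0).x
E
python3 - <<'E'
from h import *
np.set_printoptions(precision=4,suppress=True)
T,S="top","side"
o=[(T,(64,125,12),(289.4,242.8)),(T,(64,-125,12),(383.8,255.2)),(T,(-64,-125,12),(377.8,304)),(T,(-64,125,12),(282.4,289.8)),
(S,(64,-125,12),(338,237)),(S,(-64,-125,12),(383.6,260)),(S,(64,125,12),(280,307.4)),(S,(-64,125,12),(329,334.6)),
(T,(10,-75,194),(367.6,260.4)),(S,(10,-75,194),(351.5,203.)),(S,(-108,95,45),(356.6,322.2)),(T,(-108,95,45),(293,308.2))]
s,r=fit(o,[.5,-.05,0.012,-.1]);print("sh",s,np.degrees(s[3]));print(r)
for nm,m in dict(post=(10,-75,194),edge=(-28,95,45)).items(): print(nm,W(s,m))
print("post tri",tri((351.5,203.),(367.6,260.4)),"collar",tri((350.8,213.1),(366.8,262.8)),"idx",tri((360.2,215.4),(380.9,268.3)))
o=[(S,(202,0,20),(171,397.6)),(T,(202,0,20),(188.2,208.8)),(S,(13,0,27),(259.4,425.4)),(T,(13,0,36),(191.1,276.1)),(S,(70,12,2),(230,427)),(S,(-70,12,2),(300,449.5)),(T,(-67,0,24),(193.7,305.6))]
t,r=fit(o,[.5,.3,-.007,0.]);print("tool",t,np.degrees(t[3]));print(r);print("grip",W(t,(13,0,36)))
for z in range(40,175,15): print(z,*[P(S,W(s,m)) for m in((10,-75,z),(5,-113,z),(5,-97,z))])
E
```

```text
sh [ 0.4577 -0.0252  0.0088 -0.1142] -6.543839304810028
[[-0.0493 -0.5903]
 [ 0.4414 -0.5249]
 [ 0.8632 -0.6951]
 [-0.1657  0.5986]
 [ 0.1015  0.1716]
 [ 1.2874 -1.1297]
 [-0.3267  0.1733]
 [ 0.8406  0.0846]
 [ 0.4161 -0.2881]
 [ 0.4602  0.2154]
 [-0.3603  3.1324]
 [-2.3021 -0.5935]]
post [ 0.4591 -0.1009  0.2028]
edge [0.4408 0.0723 0.0538]
post tri [ 0.459  -0.0997  0.2041] collar [ 0.4587 -0.1     0.1741] idx [ 0.4507 -0.1368  0.1386]
tool [ 0.4303  0.3405 -0.0109  0.1318] 7.550791964536596
[[-0.862  -0.7054]
 [-0.5236 -2.375 ]
 [ 0.6818 -0.0979]
 [ 0.2337 -1.0413]
 [ 0.7439  0.4185]
 [ 0.0249  1.2722]
 [ 0.7481  0.7022]]
grip [0.4432 0.3422 0.0251]
40 [347.7133 251.5297] [357.6481 242.2228] [354.2874 246.4724]
55 [348.0934 247.2049] [358.1079 237.8839] [354.7214 242.1396]
70 [348.4803 242.8038] [358.5758 233.4697] [355.163  237.7312]
85 [348.874  238.3245] [359.0518 228.9781] [355.6123 233.2449]
100 [349.2748 233.7647] [359.5363 224.4072] [356.0697 228.6788]
115 [349.6829 229.1223] [360.0294 219.7547] [356.5352 224.0307]
130 [350.0984 224.3951] [360.5313 215.0187] [357.0092 219.2984]
145 [350.5216 219.5807] [361.0424 210.1966] [357.4919 214.4796]
160 [350.9527 214.6766] [361.5628 205.2862] [357.9835 209.5719]
```

```bash
python3 - <<'E'
from h import *
np.set_printoptions(precision=4,suppress=True)
T,S="top","side"
o=[(T,(64,125,12),(289.4,242.8)),(T,(64,-125,12),(383.8,255.2)),(T,(-64,-125,12),(377.8,304)),(T,(-64,125,12),(282.4,289.8)),
(S,(64,-125,12),(338,237)),(S,(64,125,12),(280,307.4)),(S,(-64,125,12),(329,334.6)),
(T,(10,-75,194),(367.6,260.4)),(S,(10,-75,194),(351.5,203.))]
s,r=fit(o,[.5,-.05,0.012,-.1]);print("sh",s,np.degrees(s[3]));print(r)
for nm,m in dict(post=(10,-75,194),edge=(-28,95,45)).items(): print(nm,W(s,m))
E
python3 -m crank '{"travel":[[4,4,3],[6,8,4],[8,12,4],[10,16,4],[12,20,4]],"turn":[[0,0,0],[0,0,0],[0,0,0],[0,0,0],[0,0,0]],"gripper":[0,0,0,0,0]}' 30
python3 -m crank '{"travel":[[2,5,0],[4,10,0],[6,15,0],[7.6,20,0],[7.6,24,0]],"turn":[[0,0,0],[0,0,0],[0,0,0],[0,0,0],[0,0,0]],"gripper":[0,0,0,0,0]}'
python3 -m crank '{"travel":[[0,2.7,0],[0,2.7,0],[0,2.7,0],[0,2.7,0],[0,2.7,0]],"turn":[[0,0,0],[0,0,0],[0,0,0],[0,0,0],[0,0,0]],"gripper":[0,0,0,0,0]}'
python3 -c "
from workcell import bot
o=bot.observe();print(o['qpos'],o['tool_rot'],o['force'])"
```

```text
sh [ 0.4576 -0.0245  0.0096 -0.1194] -6.84381240909252
[[-0.1973 -0.8201]
 [ 0.2808 -0.2605]
 [ 0.4365 -0.4298]
 [-0.5768  0.3534]
 [ 0.3605  0.1813]
 [-0.5889 -0.0134]
 [ 0.4335  0.1354]
 [ 0.1138 -0.112 ]
 [ 0.5992  0.222 ]]
post [ 0.4586 -0.1001  0.2036]
edge [0.4411 0.0732 0.0546]
clock: 0.6
position: [0.3833, -0.365, 0.2713]
tool_rot: [-3.142, -0.0, 0.434]
force: [1.2, -0.6, -0.1]
grip_width: 0.0853
finger_force: 0.0
clock: 1.1
position: [0.4592, -0.1285, 0.2711]
tool_rot: [-3.142, -0.0, 0.434]
force: [0.6, -0.9, -0.4]
grip_width: 0.0855
finger_force: 0.0
clock: 1.6
position: [0.4583, -0.1046, 0.2712]
tool_rot: [-3.142, 0.0, 0.432]
force: [1.2, -0.8, 0.0]
grip_width: 0.0855
finger_force: 0.0
[ 0.3074142   0.23552821 -0.24930944  1.93377823  0.06949362  0.98065416
 -1.11269759] [-3.14158866e+00  2.50952385e-04  4.32109143e-01] [ 1.16198165 -0.7999325   0.01435766]
```

```bash

python3 -m crank '{"travel":[[0,0,-1],[0,0,-2],[0,0,-2.5],[0,0,-2.5],[0,0,-2.5]],"turn":[[0,0,-8],[0,0,-16],[0,0,-24],[0,0,-32],[0,0,-40]],"gripper":[0,0,0,0,0]}'
python3 -m crank '{"travel":[[0,0,0],[0,0,0],[0,0,0],[0,0,0],[0,0,0]],"turn":[[0,0,-8],[0,0,-16],[0,0,-24],[0,0,-24],[0,0,-24]],"gripper":[0,0,0,0,0]}'
python3 -c "
from workcell import bot
o=bot.observe();print(o['qpos'],o['tool_rot'],o['force'],o['position'])"
```

```text
clock: 2.1
position: [0.4582, -0.1044, 0.246]
tool_rot: [3.141, 0.001, -0.272]
force: [0.3, -0.3, -0.5]
grip_width: 0.0855
finger_force: 0.0
clock: 2.6
position: [0.4583, -0.1039, 0.2462]
tool_rot: [3.141, 0.0, -0.679]
force: [0.6, -0.4, 0.4]
grip_width: 0.0855
finger_force: 0.0
[ 0.14546439  0.25738903 -0.05873514  1.97381504  0.01903809  0.91100491
 -2.17330353] [ 3.14145279e+00  3.13991000e-05 -6.79495216e-01] [ 0.57772293 -0.42460244  0.37323476] [ 0.45834953 -0.10393783  0.24623806]
```

```bash

python3 -m crank '{"travel":[[0,0.4,-2],[0,0.4,-4],[0,0.4,-6],[0,0.4,-8],[0,0.4,-9.1]],"turn":[[0,0,0],[0,0,0],[0,0,0],[0,0,0],[0,0,0]],"gripper":[0,0,0,0,0]}'
python3 - <<'E'
from workcell import bot
import cv2,numpy as np
ims=[]
for n,x,y in(("side",325,190),("top",342,225)):
    i=bot.grab_frame(n)["pixels"][:,:,::-1]; ims.append(cv2.resize(i[y:y+75,x:x+50],None,fx=8,fy=8,interpolation=cv2.INTER_CUBIC))
cv2.imwrite("pics/z5.png",np.hstack(ims))
E
```

```text
clock: 3.1
position: [0.4579, -0.0998, 0.154]
tool_rot: [3.141, 0.001, -0.68]
force: [1.0, -0.6, 0.7]
grip_width: 0.0853
finger_force: 0.0
```

View pics/z5.png

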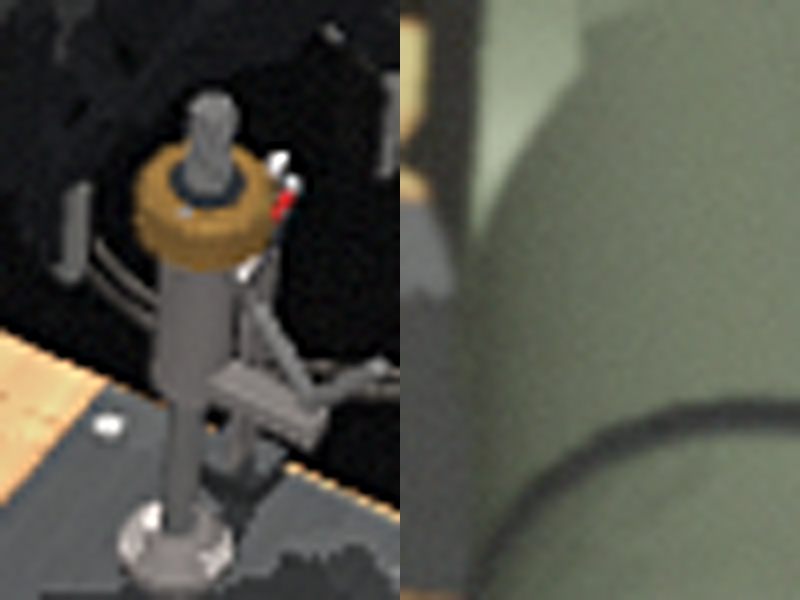

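The open fingers straddle the collar (pads near (334,219) and (374,205) in the side image) and touch nothing. I'll close and turn 80° as a test.

```bash

python3 -m crank '{"travel":[[0,0,0],[0,0,0],[0,0,0],[0,0,0],[0,0,0]],"turn":[[0,0,0],[0,0,0],[0,0,0],[0,0,0],[0,0,0]],"gripper":[1,1,1,1,1]}' 30
python3 -m crank '{"travel":[[0,0,0.044],[0,0,0.089],[0,0,0.133],[0,0,0.178],[0,0,0.222]],"turn":[[0,0,8],[0,0,16],[0,0,24],[0,0,32],[0,0,40]],"gripper":[1,1,1,1,1]}'
python3 -m crank '{"travel":[[0,0,0.044],[0,0,0.089],[0,0,0.133],[0,0,0.178],[0,0,0.222]],"turn":[[0,0,8],[0,0,16],[0,0,24],[0,0,32],[0,0,40]],"gripper":[1,1,1,1,1]}'
python3 - <<'E'
from workcell import bot
import cv2
i=bot.grab_frame("side")["pixels"][:,:,::-1]; cv2.imwrite("pics/s6.png",i)
print(bot.observe()["qpos"])
E
```

```text
clock: 3.7
position: [0.4595, -0.0989, 0.1562]
tool_rot: [-3.14, -0.002, -0.682]
force: [2.3, 4.8, 9.4]
grip_width: 0.0342
finger_force: 29.2
clock: 4.2
position: [0.4594, -0.0993, 0.1585]
tool_rot: [3.142, -0.003, 0.021]
force: [0.3, 3.1, 8.5]
grip_width: 0.034
finger_force: 29.1
clock: 4.7
position: [0.4596, -0.0996, 0.1607]
tool_rot: [3.139, -0.002, 0.719]
force: [2.7, 0.2, 7.6]
grip_width: 0.0337
finger_force: 29.1
[ 0.41485068  0.40326667 -0.41307083  2.05144856  0.23930295  0.7291078
 -0.99004255]
```

```bash

python3 -m crank '{"travel":[[0,0,0.044],[0,0,0.089],[0,0,0.133],[0,0,0.178],[0,0,0.222]],"turn":[[0,0,8],[0,0,16],[0,0,24],[0,0,32],[0,0,40]],"gripper":[1,1,1,1,1]}'
python3 -m crank '{"travel":[[0,0,0.044],[0,0,0.089],[0,0,0.133],[0,0,0.178],[0,0,0.222]],"turn":[[0,0,8],[0,0,16],[0,0,24],[0,0,32],[0,0,40]],"gripper":[1,1,1,1,1]}'
python3 - <<'E'
from workcell import bot
import cv2,numpy as np
i=bot.grab_frame("side")["pixels"][:,:,::-1]; cv2.imwrite("pics/s7.png",i)
print(bot.observe()["qpos"])
a=[cv2.imread("pics/side0.png"),cv2.imread("pics/s6.png"),i]
cv2.imwrite("pics/z7.png",np.hstack([cv2.resize(k[200:245,343:375][:, :22],None,fx=12,fy=12,interpolation=cv2.INTER_NEAREST) for k in a]))
E
```

```text
clock: 5.25
position: [0.4599, -0.0998, 0.163]
tool_rot: [3.138, 0.0, 1.417]
force: [5.4, -0.7, 5.0]
grip_width: 0.0339
finger_force: 29.3
clock: 5.75
position: [0.4602, -0.0997, 0.1653]
tool_rot: [3.138, 0.003, 2.115]
force: [8.2, 0.4, 3.1]
grip_width: 0.0333
finger_force: 29.5
[ 0.67825427  0.46146685 -0.75951129  2.03453637  0.43941367  0.80650129
  0.21441173]
```

View pics/z7.png

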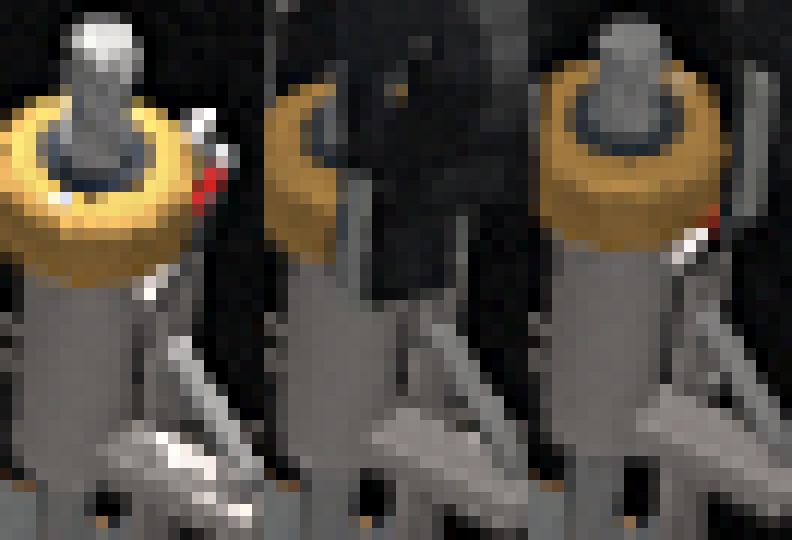

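The crop shows the collar about 3 px higher. The pointer's white face is now near (356.3,220.5) and the red index near (361,215.8), so they are nearly level. I'll release, clear the view and measure carefully.

```bash

python3 -m crank '{"travel":[[0,0,0],[0,0,0],[0,0,0],[0,0,2],[0,0,6]],"turn":[[0,0,0],[0,0,0],[0,0,0],[0,0,0],[0,0,0]],"gripper":[0,0,0,0,0]}'
python3 -m crank '{"travel":[[0,0,4],[0,-3,5],[0,-8,5],[0,-13,5],[0,-18,5]],"turn":[[0,0,0],[0,0,0],[0,0,0],[0,0,0],[0,0,0]],"gripper":[0,0,0,0,0]}'
python3 -m crank '{"travel":[[0,-4,0],[0,-4,0],[0,-4,0],[0,-4,0],[0,-4,0]],"turn":[[0,0,0],[0,0,0],[0,0,0],[0,0,0],[0,0,0]],"gripper":[0,0,0,0,0]}'
python3 - <<'E'
from workcell import bot
import cv2,numpy as np
for n in("side","top"):
    i=np.mean([bot.grab_frame(n)["pixels"][:,:,::-1].astype(float) for _ in range(6)],0); cv2.imwrite(f"pics/{n}8.png",i.astype('u1')); np.save(n+"8.npy",i)
a=cv2.imread("pics/side8.png"); b=cv2.imread("pics/side0.png"); print(np.abs(a[300:320,300:330].astype(float)-b[300:320,300:330]).mean())
r=lambda im,x,y,w,h: cv2.resize(im[y:y+h,x:x+w],None,fx=24,fy=24,interpolation=cv2.INTER_NEAREST)
cv2.imwrite("pics/z8.png",np.hstack([r(b,350,205,16,24),r(a,350,205,16,24)]))
E
```

```text
clock: 6.3
position: [0.457, -0.0993, 0.2232]
tool_rot: [-3.139, -0.003, 2.109]
force: [0.6, -0.9, 1.2]
grip_width: 0.0856
finger_force: 0.0
clock: 6.8
position: [0.4579, -0.2816, 0.2745]
tool_rot: [-3.141, 0.001, 2.109]
force: [0.4, 0.8, 0.8]
grip_width: 0.0854
finger_force: 0.0
clock: 7.3
position: [0.4586, -0.3185, 0.2744]
tool_rot: [-3.142, 0.0, 2.111]
force: [0.4, 0.6, -0.9]
grip_width: 0.0854
finger_force: 0.0
0.9961111111111111
```

View pics/z8.png

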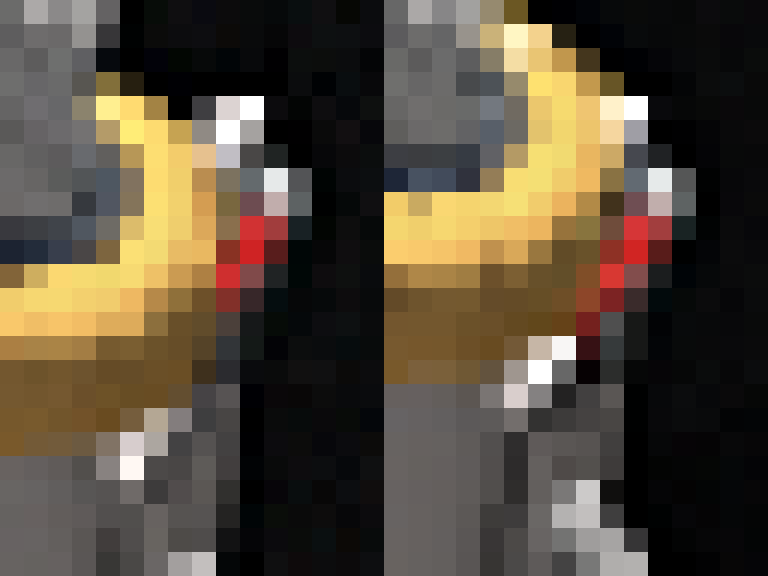

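The right panel shows the red index running from (360.5,214.5) to (358.5,218.5), and the white pointer face continuing it from (357.5,219.5) to (355.4,221.5). They are nearly in line. I'll check this numerically against the projected geometry.

```bash
python3 - <<'E'
from h import *
np.set_printoptions(precision=2,suppress=True,linewidth=150)
s=np.array([.4576,-.0245,.0096,-.1194])
q=lambda n,*m:P(n,W(s,m))
b=q("side",1,-113,127)
print(b,"d10x",q("side",11,-113,127)-b,"d10y",q("side",1,-103,127)-b,"d10z",q("side",1,-113,137)-b)
b=q("top",1,-113,127)
print(b,"d10x",q("top",11,-113,127)-b,"d10y",q("top",1,-103,127)-b,"d10z",q("top",1,-113,137)-b)
for x in(1,10):
  for y in(-121,-105):
    for z in(123,131): print(x,y,z,q("side",x,y,z))
print("bartop",q("side",10,-113,140),q("top",10,-113,140),"post top",q("side",10,-75,194))
im=np.load("side8.npy").round().astype(int)
for r in range(208,224): print(r," ".join("%3d/%3d/%3d"%tuple(im[r,c,::-1]) for c in range(354,364)))
# red in side/top and yellow
for n in("side","top"):
    for f in("0","8"):
        import cv2
        a=cv2.imread(f"pics/{n}{f}.png").astype(float); w=np.clip(a[...,2]-1.6*np.maximum(a[...,1],a[...,0]),0,None)
        x0,x1,y0,y1=(352,366,208,224) if n=="side" else (374,390,260,276)
        w=w[y0:y1,x0:x1]; Y,X=np.mgrid[y0:y1,x0:x1]; print(n,f,"red",(w*X).sum()/w.sum(),(w*Y).sum()/w.sum())
E
```

```text
[362.19 216.73] d10x [-3.91 -1.74] d10y [-2.21  2.67] d10z [ 0.35 -3.2 ]
[380.89 270.98] d10x [ 0.49 -4.07] d10y [-4.14 -0.57] d10z [ 0.4  -0.66]
1 -121 123 [363.8  215.88]
1 -121 131 [364.09 213.34]
1 -105 123 [360.29 220.13]
1 -105 131 [360.56 217.58]
10 -121 123 [360.3  214.32]
10 -121 131 [360.57 211.78]
10 -105 123 [356.77 218.55]
10 -105 131 [357.03 216.01]
bartop [359.1 211. ] [381.86 266.42] post top [352.08 203.22]
208  77/ 83/ 87 151/138/109 255/225/112 249/215/112 196/154/ 77 104/ 86/ 38   0/  0/  0   0/  0/  1   4/  6/  6  11/ 13/ 12
209 115/120/128 112/106/ 97 235/200/109 246/218/111 240/198/114 255/242/202 255/255/255   9/ 10/ 12   6/  7/  7   9/ 10/  9
210  89/ 95/105 108/106/ 99 227/196/109 242/215/110 237/197/109 246/214/159 159/158/165   0/  0/  0   2/  2/  3   5/  5/  7
211  98/ 98/101 181/155/102 246/223/115 241/218/113 233/183/ 96 205/170/102  71/ 72/ 79  32/ 34/ 36   0/  0/  0   4/  5/  6
212 148/126/ 88 248/221/115 244/223/116 241/205/107 239/185/ 97 137/115/ 67  99/107/114 230/234/234  86/ 86/ 87   2/  2/  2
213 244/215/114 247/224/118 242/204/108 236/180/ 95 
[... 790 characters left out ...]
8   9/ 10/ 10   9/ 10/ 10
220 100/ 83/ 62 160/150/143 255/255/255 103/103/103   6/  2/  3  44/ 45/ 45   7/  7/  7   6/  5/  8   6/  7/  7  11/ 12/ 12
221 122/117/116 217/207/204 133/129/129  35/ 34/ 35  67/ 64/ 64  90/ 86/ 84   0/  1/  2   8/  9/ 11  12/ 13/ 13   8/  8/ 10
222  94/ 91/ 90 115/110/108  52/ 50/ 50  61/ 60/ 58  69/ 67/ 66  74/ 70/ 68   0/  2/  1   9/  8/ 10  11/ 11/ 12  10/ 10/ 11
223  83/ 80/ 78  48/ 46/ 46  95/ 91/ 89  91/ 86/ 85  88/ 84/ 81  66/ 63/ 62   0/  0/  0   6/  8/  8   6/  5/  7   6/  5/  5
side 0 red 359.7837069782128 215.08999052731292
side 8 red 359.49137480397286 215.55567171981178
top 0 red 380.8465430016863 269.0
top 8 red 381.07074829931975 268.98503401360546
```

```bash
cat > fit.py <<'E'
from h import *
import cv2,sys
from scipy.optimize import differential_evolution as DE
s=np.array([.4576,-.0245,.0096,-.1194]);K=12;X0,Y0,NW,NH=352,210,13,16
def pr(p,m):
    u=P("side",W(s,m))-0.44+p
    return [int(round(((u[0]-X0+.5)*K-.5)*16)),int(round(((u[1]-Y0+.5)*K-.5)*16))]
def quad(im,p,ms,c): cv2.fillConvexPoly(im,np.array([pr(p,m) for m in ms],np.int32),c,shift=4)
def box(im,p,x0,x1,y0,y1,z0,z1,ct,cf,cs):
    quad(im,p,[(x0,y0,z1),(x1,y0,z1),(x1,y1,z1),(x0,y1,z1)],ct)
    quad(im,p,[(x0,y0,z0),(x0,y1,z0),(x0,y1,z1),(x0,y0,z1)],cf)
    quad(im,p,[(x0,y1,z0),(x1,y1,z0),(x1,y1,z1),(x0,y1,z1)],cs)
def ren(v,bg):
    dc,zi,zp,h,y0,y1,ti,tp,wf,dp,rf=v; xf=4.; p=np.array([dc,0])
    im=np.full((NH*K,NW*K,3),0,np.uint8)
    g=(70,70,70)
    box(im,p,xf+9,xf+13,-120,-106,60,140,(255,)*3,g,g)
    box(im,p,xf,xf+9,-121,-105,zi-4,zi+4,(215,42,40),(rf,rf*.3,rf*.3),(rf,rf*.3,rf*.3))
    quad(im,p,[(xf,-121,zi-ti),(xf,-105,zi-ti),(xf,-105,zi+ti),(xf,-121,zi+ti)],(90,90,90))
    box(im,p,xf,xf+dp,y0,y1,zp-h,zp+h,(255,)*3,(wf,)*3,(wf,)*3)
    quad(im,p,[(xf,y0,zp-tp),(xf,y1,zp-tp),(xf,y1,zp+tp),(xf,y0,zp+tp)],(8,8,8))
    return cv2.resize(im,(NW,NH),interpolation=cv2.INTER_AREA).astype(float)
A=np.load("side8.npy")[Y0:Y0+NH,X0:X0+NW,::-1]
M=np.zeros((NH,NW),bool)
for r,c0,c1 in[(214,360,363),(215,360,363),(216,359,363),(217,359,363),(218,358,362),(219,356,361),(220,355,361),(221,355,359),(222,355,358),(223,355,357)]: M[r-Y0,c0-X0:c1-X0]=1
f=lambda v:np.abs(ren(v,0)-A)[M].mean()
B=[(-3,2),(118,132),(114,130),(1.5,6),(-110,-98),(-97,-80),(.3,1.5),(.3,2),(40,150),(2,10),(60,180)]
if __name__=="__main__":
    np.set_printoptions(precision=2,suppress=True,linewidth=150)
    for k in range(4):
        r=DE(f,B,seed=k,maxiter=150,popsize=8,tol=1e-6,polish=False); print(r.fun,r.x,"idx-ptr",r.x[1]-r.x[2])
    R=ren(r.x,0).astype(int)
    for y in range(4,15): print(y+Y0," ".join("%3d/%3d|%3d/%3d"%(R[y,x,0],R[y,x,1],A[y,x,0],A[y,x,1]) if M[y,x] else " "*15 for x in range(2,12)))
E
time python3 fit.py
```

```text
14.415204678362574 [  -0.79  122.18  120.91    4.98 -103.09  -93.18    0.61    1.5   109.45    2.75   62.21] idx-ptr 1.2725949301366342
15.137426900584796 [  -0.35  124.95  122.98    4.08 -101.71  -89.9     0.85    1.3    82.09    2.97   73.62] idx-ptr 1.9702905477495278
15.017543859649125 [  -0.56  124.41  121.49    5.66 -101.61  -91.64    0.75    1.21  109.2     2.67   76.12] idx-ptr 2.9225928539562602
15.283625730994153 [  -0.44  124.47  122.36    4.5  -102.87  -90.44    0.65    1.28   85.78    2.94   74.17] idx-ptr 2.1077050786623204
214                                                                                                 215/ 42|214/ 54 177/ 37|162/ 62  33/ 12| 25/ 35                
215                                                                                                 193/ 39|209/ 37  88/ 42| 88/ 28  23/ 14|  0/  1                
216                                                                                 205/ 41|216/ 56  99/ 38|130/ 77  68/ 33| 27/ 29   6/  2|  0/  4                
217                                                             
[... 590 characters left out ...]
 
221                 253/253|217/206 132/132|132/129  39/ 39| 35/ 34  15/ 15| 66/ 64                                                                                
222                 109/109|115/110  38/ 38| 51/ 50  59/ 59| 61/ 59                                                                                                
223                  53/ 53| 47/ 45  72/ 72| 95/ 90                                                                                                                
224                                                                                                                                                                
real	1m15.121s
user	1m15.174s
sys	0m0.204s
```

The model fit reproduces the pixels well and puts the pointer about 2 mm below the index line. I'll turn another 36°, which is +2 mm.

```bash

python3 -m crank '{"travel":[[0,5,0],[0,10,0],[0,15,0],[0,19,0],[0,21.9,0]],"turn":[[0,0,0],[0,0,0],[0,0,0],[0,0,0],[0,0,0]],"gripper":[0,0,0,0,0]}'
python3 -m crank '{"travel":[[0,0,0],[0,0,-2],[0,0,-5],[0,0,-8],[0,0,-10.9]],"turn":[[0,0,0],[0,0,0],[0,0,0],[0,0,0],[0,0,0]],"gripper":[0,0,0,0,0]}'
```

```text
clock: 8.4
position: [0.4582, -0.098, 0.2745]
tool_rot: [3.141, 0.001, 2.111]
force: [0.5, -1.0, -0.7]
grip_width: 0.0851
finger_force: 0.0
clock: 8.9
position: [0.4583, -0.1013, 0.164]
tool_rot: [3.142, 0.0, 2.109]
force: [1.4, -0.2, 0.5]
grip_width: 0.0854
finger_force: 0.0
```

```bash

python3 -m crank '{"travel":[[0.1,0.1,0],[0.1,0.1,0],[0.1,0.1,0],[0.1,0.1,0],[0.1,0.1,0]],"turn":[[0,0,0],[0,0,0],[0,0,0],[0,0,0],[0,0,0]],"gripper":[1,1,1,1,1]}'
python3 -m crank '{"travel":[[0,0,0.04],[0,0,0.08],[0,0,0.12],[0,0,0.16],[0,0,0.2]],"turn":[[0,0,7.2],[0,0,14.4],[0,0,21.6],[0,0,28.8],[0,0,36]],"gripper":[1,1,1,1,1]}'
python3 -m crank '{"travel":[[0,0,0],[0,0,0],[0,0,0],[0,0,2],[0,0,6]],"turn":[[0,0,0],[0,0,0],[0,0,0],[0,0,0],[0,0,0]],"gripper":[0.999,0,0,0,0]}'
python3 -m crank '{"travel":[[0,0,3],[0,-3,4],[0,-8,4],[0,-13,4],[0,-18,4]],"turn":[[0,0,0],[0,0,0],[0,0,0],[0,0,0],[0,0,0]],"gripper":[0,0,0,0,0]}'
python3 - <<'E'
from workcell import bot
import cv2,numpy as np
i=np.mean([bot.grab_frame("side")["pixels"][:,:,::-1].astype(float) for _ in range(4)],0); np.save("side9.npy",i); cv2.imwrite("pics/side9.png",i.astype('u1'))
for r in range(208,224): print(r," ".join("%3d/%3d/%3d"%tuple(i[r,c,::-1].round().astype(int)) for c in range(354,364)))
E
```

```text
clock: 9.4
position: [0.4604, -0.0997, 0.1667]
tool_rot: [3.14, 0.002, 2.109]
force: [0.2, 1.8, 7.3]
grip_width: 0.034
finger_force: 29.6
clock: 9.9
position: [0.4606, -0.0995, 0.1687]
tool_rot: [3.141, 0.003, 2.743]
force: [2.1, 2.6, 5.8]
grip_width: 0.0337
finger_force: 29.4
clock: 10.4
position: [0.4581, -0.0995, 0.2265]
tool_rot: [-3.141, -0.004, 2.738]
force: [0.5, -0.1, 0.9]
grip_width: 0.0853
finger_force: 0.0
clock: 10.9
position: [0.4589, -0.2818, 0.2678]
tool_rot: [-3.141, 0.001, 2.737]
force: [1.6, 0.3, 0.9]
grip_width: 0.0852
finger_force: 0.0
208  50/ 54/ 64 122/117/104 236/207/114 252/228/119 237/189/ 98  62/ 49/ 24   0/  0/  0   0/  1/  2   9/  8/  8   9/ 11/ 11
209  80/ 89/ 96 113/105/102 228/186/104 246/222/116 241/194/101 177/142/ 97 181/177/181  11/ 12/ 12   7/  6/  8   8/ 10/ 10
210  90/ 96/102 151/135/103 249/222/114 243/218/115 234/182/ 94 174/137/ 82 122/121/127   0/  0/  0   1/  1/  2  10/ 11/ 11
211  97/ 85/ 74 204/160/ 89 248/223/116 241/208/109 236/179/ 95 204/167/ 99  74/ 76/ 82  16/ 18/ 22   0/  0/  2   4/  5/  5
212 246/212/110 244/214/111 239/199/106 23
[... 745 characters left out ...]
/161/138 120/ 40/ 40  80/ 78/ 78  23/ 24/ 23   0/  3/  5   7/  8/  7  10/ 11/ 10
219 110/ 82/ 43 167/154/140 255/255/254 162/158/154  61/ 28/ 29  53/ 56/ 58  21/ 22/ 23   5/  9/  9  12/ 13/ 13   8/ 11/ 11
220 100/ 96/ 96 177/173/174 197/192/188  62/ 62/ 62  21/ 18/ 18  44/ 44/ 44   8/  9/  8   6/  8/  8  12/ 12/ 13  11/ 12/ 12
221 114/111/110 195/186/184  83/ 80/ 78  80/ 76/ 74  70/ 68/ 67  90/ 85/ 84   1/  1/  2   6/  8/  7   8/  9/  9   9/ 10/ 11
222  91/ 88/ 86  95/ 91/ 89  64/ 61/ 60  69/ 67/ 66  68/ 64/ 63  74/ 70/ 69   1/  2/  2  10/ 10/ 11  10/  9/ 12  10/ 10/ 11
223  82/ 79/ 77  39/ 38/ 38  98/ 94/ 92  87/ 83/ 81  83/ 80/ 78  63/ 61/ 60   0/  1/  1   8/ 10/  9  12/ 10/ 11  12/ 12/ 12
```

```bash

python3 -m crank '{"travel":[[0,-4,0],[0,-5,0],[0,-5,0],[0,-5,0],[0,-5,0]],"turn":[[0,0,0],[0,0,0],[0,0,0],[0,0,0],[0,0,0]],"gripper":[0,0,0,0,0]}' | head -2
python3 - <<'E'
from workcell import bot
import numpy as np
np.save("side10.npy",np.mean([bot.grab_frame("side")["pixels"][:,:,::-1].astype(float) for _ in range(4)],0))
from fit import *
A2=np.load("side10.npy")[Y0:Y0+NH,X0:X0+NW,::-1]
M2=M.copy()
for r,c in[(218,357),(218,356)]: M2[r-Y0,c-X0]=1
for m in(M,M2): m[223-Y0]=0; m[219-Y0:,358-X0:]=0
def g(v):
    w=np.array(v[:11]); a=np.abs(ren(w,0)-A)[M].mean(); w[2]+=v[11]; return a+np.abs(ren(w,0)-A2)[M2].mean()
np.set_printoptions(precision=2,suppress=True,linewidth=150)
for k in range(4):
    r=DE(g,B+[(1.6,2.4)],seed=k,maxiter=110,popsize=8,tol=1e-6,polish=False); print(r.fun,r.x,"now idx-ptr",r.x[1]-r.x[2]-r.x[11])
w=r.x[:11].copy();w[2]+=r.x[11];R=ren(w,0).astype(int)
for y in range(4,14): print(y+Y0," ".join("%3d/%3d|%3d/%3d"%(R[y,x,0],R[y,x,1],A2[y,x,0],A2[y,x,1]) if M2[y,x] else " "*15 for x in range(2,12)))
E
```

```text
clock: 11.6
position: [0.4597, -0.3282, 0.2675]
22.743912989741688 [  -0.81  122.17  120.33    5.39 -103.29  -91.78    0.58    0.94   90.97    2.75   69.74    1.65] now idx-ptr 0.19184198916333894
23.50982573229514 [  -0.66  123.15  121.17    5.49 -102.15  -91.      0.63    1.1   105.38    2.56   76.52    1.67] now idx-ptr 0.3086224700818534
22.758497095538253 [  -0.81  122.4   120.75    5.11 -103.09  -92.06    0.7     1.22  109.4     2.61   68.65    1.65] now idx-ptr -0.01133242443228677
26.086886664194786 [  -0.24  126.02  125.45    1.66 -101.33  -90.59    0.96    0.97  118.44    2.98   92.9     1.65] now idx-ptr -1.088335629307888
214                                                                                                 215/ 42|215/ 56 164/ 37|162/ 62  55/ 37| 24/ 34                
215                                                                                                 182/ 38|210/ 39  94/ 58| 87/ 27  43/ 19|  0/  0                
216                                                                                 197/ 40|217/ 55 100/ 52|130/ 78  72/ 34| 28/ 3
[... 321 characters left out ...]
|  0/  3                                
219                                 225/225|255/255 191/191|162/157                                                                                                
220                 204/204|177/173 219/219|197/191  64/ 64| 62/ 61                                                                                                
221                 181/181|195/187  73/ 73| 82/ 79  72/ 72| 80/ 76                                                                                                
222                  92/ 92| 95/ 90  70/ 70| 64/ 61  65/ 65| 69/ 66                                                                                                
223
```

Relative height is now 0 ± 0.5 mm, so the angle is set. Next I measure the tool from its handle's silhouette in both views.

```bash
python3 - <<'E'
from h import *
import cv2
np.set_printoptions(precision=4,suppress=True,linewidth=140)
def mom(c):
    m=cv2.moments(c) ; return np.array([m["m10"]/m["m00"],m["m01"]/m["m00"],.5*np.arctan2(2*m["mu11"],m["mu20"]-m["mu02"]),m["m00"]])
ob={}
for n,roi in(("side",(236,408,284,442)),("top",(180,250,204,294))):
    g=cv2.cvtColor(cv2.imread(f"pics/{n}8.png"),cv2.COLOR_BGR2GRAY); x0,y0,x1,y1=roi
    G=cv2.resize(g[y0:y1,x0:x1],None,fx=8,fy=8,interpolation=cv2.INTER_CUBIC)
    m=(G<(75 if n=="side" else 120)).astype('u1'); m=cv2.morphologyEx(m,cv2.MORPH_OPEN,np.ones((25,25)))
    c=max(cv2.findContours(m,0,1)[0],key=cv2.contourArea)
    c=(c.astype(np.float32)+.5)/8-.5+np.float32([x0,y0]); ob[n]=mom(c); print(n,ob[n],c.reshape(-1,2).min(0),c.reshape(-1,2).max(0))
box=[(x,y,z) for x in(-24,50) for y in(-12,12) for z in(12,42)]
oc=[(x,y,z) for x in(-24,50) for y,z in((-12,19),(-12,35),(12,19),(12,35),(-6,12),(6,12),(-6,42),(6,42))]
def mod(n,s,B): return mom(cv2.convexHull(np.float32([P(n,W(s,b)) for b in B])))
for nm,B in(("box",box),("oct",oc)):
  for fz in(None,-.007):
    def res(s):
        s=np.array(s); 
        if fz is not None: s[2]=fz
        return np.concatenate([(mod(n,s,B)-ob[n])[:3]*[1,1,20] for n in ob])
    r=least_squares(res,[.43,.34,-.007,.1],diff_step=1e-3,x_scale=[.1,.1,.1,1])
    print(nm,fz,r.x,np.degrees(r.x[3]),r.fun,"grip",W(r.x,(13,0,36)),[mod(n,r.x,B)[3] for n in ob])
k=.44
T,S="top","side"
o=[(T,(64,125,12),(289.4,242.8)),(T,(64,-125,12),(383.8,255.2)),(T,(-64,-125,12),(377.8,304)),(T,(-64,125,12),(282.4,289.8)),
(S,(64,-125,12),(338,237)),(S,(64,125,12),(280,307.4)),(S,(-64,125,12),(329,334.6)),
(T,(10,-75,194),(367.6,260.4)),(S,(10,-75,194),(351.5,203.))]
s,r=fit([(n,m,np.array(u)-k) for n,m,u in o],[.5,-.05,0.012,-.1]);print("sh",s,np.degrees(s[3]),"post",W(s,(10,-75,194)))
print("edge",W(s,(-28,95,45)),"vrest",W(s,(-28,-75,122.3)))
E
```

```text
side [258.5067 425.3133   0.3375 621.3516] [238.6875 412.5625] [277.9375 438.3125]
top [191.2937 275.2149   1.494  262.    ] [185.9375 260.9375] [196.8125 289.1875]
box None [ 0.432   0.3423 -0.0095  0.1322] 7.576174894188574 [ 0.2686  0.0857  0.0301 -0.0753 -0.3855 -0.0399] grip [0.4448 0.344  0.0265] [np.float64(778.3052202025428), np.float64(342.72673173365183)]
box -0.007 [0.4314 0.3427 0.5413 0.1323] 7.577944546849227 [ 0.3332 -0.1792  0.0273 -0.439  -0.3293 -0.0383] grip [0.4443 0.3444 0.5773] [np.float64(2287.730006331345), np.float64(871.1625691139488)]
oct None [ 0.4319  0.3423 -0.0092  0.1296] 7.4245253285262 [ 0.263   0.0849 -0.1291 -0.0732 -0.378   0.1203] grip [0.4448 0.344  0.0268] [np.float64(660.123768475838), np.float64(311.0001783268526)]
oct -0.007 [ 0.4314  0.3427 -0.0027  0.1296] 7.4238524252577704 [ 0.3203 -0.15   -0.1308 -0.396  -0.3281  0.1227] grip [0.4443 0.3443 0.0333] [np.float64(666.6360165381338), np.float64(313.74223884078674)]
sh [ 0.4583 -0.0234  0.0119 -0.1195] -6.8455815184744475 post [ 0.4592 -0.099   0.2059]
edge [0.4418 0.0743 0.0569] vrest [ 0.4215 -0.0945  0.1342]
```

Sharpener fit: z 11.9 mm, which agrees with the 12 mm board, and the post top is within 1 mm of where the gripper centred on the collar. The tool's grip is at (0.4445,0.344) with yaw 7.5°. I'll move over the tool now.

```bash

python3 -m crank '{"travel":[[0,5,1],[0,10,1],[0,15,1],[0,20,1],[0,25,1]],"turn":[[0,0,5],[0,0,10],[0,0,15],[0,0,20],[0,0,25]],"gripper":[0,0,0,0,0]}'
python3 -m crank '{"travel":[[0,5,0],[0,10,0],[0,15,0],[0,20,0],[0,25,0]],"turn":[[0,0,2],[0,0,4],[0,0,5.7],[0,0,5.7],[0,0,5.7]],"gripper":[0,0,0,0,0]}'
python3 -m crank '{"travel":[[0,5,0],[0,10,0],[0,15,0],[0,17.2,0],[0,17.2,0]],"turn":[[0,0,0],[0,0,0],[0,0,0],[0,0,0],[0,0,0]],"gripper":[0,0,0,0,0]}'
python3 -c "
from workcell import bot
o=bot.observe();print(o['qpos'],o['tool_rot'],o['position'])"
python3 - <<'E'
from h import *
from scipy.spatial.transform import Rotation as R
V=np.array
s=V([.4587,-.0238,.0119,-.1195])
e=W(s,(-28,95,45)); v=W(s,(-28,-75,122.3)); f=np.radians(18.3)
h=(v-e)*[1,1,0]; h/=np.linalg.norm(h); X=h*np.cos(f)+V([0,0,np.sin(f)]); Z=-h*np.sin(f)+V([0,0,np.cos(f)])
for ex in(-15,-10,-5):
  O=e-ex/1e3*X; print(ex,"O",O,"TCP",O+.013*X+.017*Z)
print(X,Z,e,v)
E
```

```text
clock: 12.3
position: [0.4589, -0.0787, 0.2774]
tool_rot: [-3.141, 0.0, -3.106]
force: [1.3, -0.3, -0.3]
grip_width: 0.0855
finger_force: 0.0
clock: 12.8
position: [0.459, 0.1714, 0.2773]
tool_rot: [-3.141, 0.0, -3.01]
force: [2.5, 0.2, 0.1]
grip_width: 0.085
finger_force: 0.0
clock: 13.3
position: [0.4577, 0.3452, 0.2771]
tool_rot: [3.14, -0.001, -3.005]
force: [-0.2, 0.2, -0.5]
grip_width: 0.0853
finger_force: 0.0
[-0.04010707  0.58051335 -1.0598411   1.6500554   0.53068302  1.22944517
  0.49379596] [ 3.13977719e+00 -6.92989479e-04 -3.00484750e+00] [0.45767583 0.34524618 0.27710225]
-15 O [0.44052739 0.05972072 0.06160989] TCP [0.43969232 0.05276601 0.08183202]
-10 O [0.44109332 0.06443399 0.06003992] TCP [0.44025825 0.05747929 0.08026206]
-5 O [0.44165925 0.06914726 0.05846996] TCP [0.44082419 0.06219256 0.0786921 ]
[-0.11318651 -0.94265452  0.31399246] [0.03743286 0.31175318 0.94942548] [0.44222519 0.07386054 0.0569    ] [ 0.4219585  -0.09492709  0.1342    ]
```

```bash

python3 -m crank '{"travel":[[-0.6,0,-5],[-1.3,-0.1,-10],[-1.3,-0.1,-15],[-1.3,-0.1,-20],[-1.3,-0.1,-23]],"turn":[[0,0,0],[0,0,0],[0,0,0],[0,0,0],[0,0,0]],"gripper":[0,0,0,0,0]}'
python3 -m crank '{"travel":[[0,0,-1],[0,0,-2],[0,0,-3],[0,0,-3.7],[0,0,-3.7]],"turn":[[0,0,0],[0,0,0],[0,0,0],[0,0,0],[0,0,0]],"gripper":[0,0,0,0,0]}'
```

```text
clock: 13.8
position: [0.4455, 0.3388, 0.0441]
tool_rot: [-3.14, -0.002, -3.01]
force: [0.9, 0.3, 0.3]
grip_width: 0.0854
finger_force: 0.0
clock: 14.3
position: [0.4466, 0.3403, 0.0101]
tool_rot: [-3.141, 0.0, -3.01]
force: [0.1, -0.4, 0.7]
grip_width: 0.0854
finger_force: 0.0
```

```bash

python3 -m crank '{"travel":[[-0.2,0.35,0],[-0.2,0.35,0],[-0.2,0.35,0],[-0.2,0.35,0],[-0.2,0.35,0]],"turn":[[0,0,0],[0,0,0],[0,0,0],[0,0,0],[0,0,0]],"gripper":[0,0,0.6,1,1]}' 40
python3 -m crank '{"travel":[[0,0,0],[0,0,0],[0,0,0],[0,0,1],[0,0,3]],"turn":[[0,0,0],[0,0,0],[0,0,0],[0,0,0],[0,0,0]],"gripper":[1,1,1,1,1]}'
```

```text
clock: 14.8
position: [0.4445, 0.3439, 0.0103]
tool_rot: [3.142, 0.0, -3.01]
force: [0.6, 0.1, -0.0]
grip_width: 0.0437
finger_force: 0.0
clock: 15.3
position: [0.4437, 0.3434, 0.0398]
tool_rot: [-3.141, -0.002, -3.01]
force: [1.1, 0.0, -2.4]
grip_width: 0.0234
finger_force: 39.9
```

```bash

python3 -m crank '{"travel":[[0,0,4],[0,0,8],[0,0,12],[0,0,16],[0,0,19]],"turn":[[0,0,0],[0,0,0],[0,0,0],[0,0,-7],[0,0,-14]],"gripper":[1,1,1,1,1]}'
python3 -m crank '{"travel":[[0,-2,0],[0,-4,0],[0,-6,0],[0,-8,0],[0,-10,0]],"turn":[[0,0,-8],[0,0,-16],[0,0,-24],[0,0,-32],[0,0,-40]],"gripper":[1,1,1,1,1]}'
python3 -m crank '{"travel":[[0,-4,0],[0,-8,0],[0,-12,0],[0,-15,0],[0,-18,0]],"turn":[[0,0,-8],[0,0,-16],[0,0,-24],[0,0,-32],[0,0,-40]],"gripper":[1,1,1,1,1]}'
python3 -m crank '{"travel":[[-0.4,-0.6,0],[-0.4,-0.6,0],[-0.4,-0.6,0],[-0.4,-0.6,0],[-0.4,-0.6,0]],"turn":[[0,0,-5],[0,0,-10.4],[0,0,-10.4],[0,0,-10.4],[0,0,-10.4]],"gripper":[1,1,1,1,1]}'
python3 -c "
from workcell import bot
o=bot.observe();print(o['qpos'],o['tool_rot'],o['position'],o['force'],o['moment'])"
```

```text
clock: 15.8
position: [0.4441, 0.3442, 0.233]
tool_rot: [3.14, 0.0, 3.025]
force: [0.1, 0.5, -3.5]
grip_width: 0.0232
finger_force: 40.1
clock: 16.3
position: [0.4439, 0.2431, 0.2306]
tool_rot: [-3.142, -0.0, 2.326]
force: [0.8, 0.5, -2.6]
grip_width: 0.0236
finger_force: 40.0
clock: 16.8
position: [0.4439, 0.0626, 0.2307]
tool_rot: [3.141, -0.0, 1.627]
force: [0.0, -0.4, -3.6]
grip_width: 0.0235
finger_force: 40.1
clock: 17.3
position: [0.4403, 0.0583, 0.2303]
tool_rot: [-3.142, -0.0, 1.454]
force: [-0.2, 0.3, -2.3]
grip_width: 0.0231
finger_force: 40.0
[ 0.2695006   0.28565477 -0.63916984  2.02969608  0.21745915  0.8920308
 -0.60439034] [-3.14156615e+00 -1.74458972e-04  1.45422539e+00] [0.44031176 0.05827273 0.23027896] [-0.23750996  0.34678199 -2.2837793 ] [-0.00089683 -0.03238937  0.0569138 ]
```

```bash

python3 -m crank '{"travel":[[0,0,0],[0,0,0],[0,0,0],[0,0,-3],[0,-0.1,-6]],"turn":[[-6,0.7,0],[-12,1.4,0],[-18.17,2.18,0],[-18.17,2.18,0],[-18.17,2.18,0]],"gripper":[1,1,1,1,1]}'
python3 -m crank '{"travel":[[0,0,-2],[0,0,-4],[0,0,-6],[0,0,-6.5],[0,0,-6.5]],"turn":[[0,0,0],[0,0,0],[0,0,0],[0,0,0],[0,0,0]],"gripper":[1,1,1,1,1]}'
python3 - <<'E'
from h import *
from workcell import bot
import cv2
from scipy.spatial.transform import Rotation as R
o=bot.observe(); p=o["position"]; M=R.from_euler("xyz",o["tool_rot"]).as_matrix(); print(p,o["tool_rot"],o["force"])
Z=-M[:,2]; X=-M[:,0]; Y=np.cross(Z,X); print("X",X,"Z",Z)
O=p-.013*X-.017*Z
Tl=lambda m:O+(m[0]*X+m[1]*Y+m[2]*Z)/1e3
s=np.array([.4587,-.0238,.0119,-.1195]); v=W(s,(-28,-75,122.3)); e=W(s,(-28,95,45))
print("edge in tool",np.array([X,Y,Z])@(e-O)*1e3,"v in tool",np.array([X,Y,Z])@(v-O)*1e3)
out=[]
for n,x0,y0 in(("side",300,200),("top",270,230)):
    i=bot.grab_frame(n)["pixels"][:,:,::-1].copy(); cv2.imwrite(f"pics/{n}11.png",i)
    w,h=(100,120);k=4 if 0 else 4
    a=cv2.resize(i[y0:y0+h,x0:x0+w],None,fx=4,fy=5*1.0-0,interpolation=cv2.INTER_CUBIC) if 0 else cv2.resize(i[y0:y0+h,x0:x0+w],None,fx=4,fy=4,interpolation=cv2.INTER_CUBIC)
    for pt,c in[(Tl((-70,12,0)),(0,255,0)),(Tl((70,12,0)),(0,255,0)),(Tl((-70,-12,0)),(0,255,0)),(Tl((202,0,20)),(0,0,255)),(Tl((-73,0,20)),(0,0,255)),(v,(255,0,255)),(e,(255,255,0))]:
        u=(P(n,pt)-[x0-.5,y0-.5])*4; cv2.circle(a,(int(u[0]),int(u[1])),2,c,-1)
    out.append(a)
cv2.imwrite("pics/z11.png",np.hstack(out))
E
```

```text
clock: 17.8
position: [0.4407, 0.0585, 0.1694]
tool_rot: [3.141, 0.318, 1.455]
force: [0.8, -1.3, -3.5]
grip_width: 0.0237
finger_force: 40.1
clock: 18.3
position: [0.4402, 0.0572, 0.1049]
tool_rot: [-3.14, 0.32, 1.453]
force: [-0.2, -0.7, -3.4]
grip_width: 0.0234
finger_force: 39.9
[0.44015086 0.05718724 0.10488128] [-3.14004392  0.31950621  1.45307303] [-0.19648028 -0.69377213 -3.35262522]
X [-0.11150742 -0.94281953  0.3140978 ] Z [0.03842925 0.31174153 0.94938949]
edge in tool [-18.02202741   0.16404324 -23.27544616] v in tool [167.65388513  -0.16895688  -3.28458298]
```

View pics/z11.png

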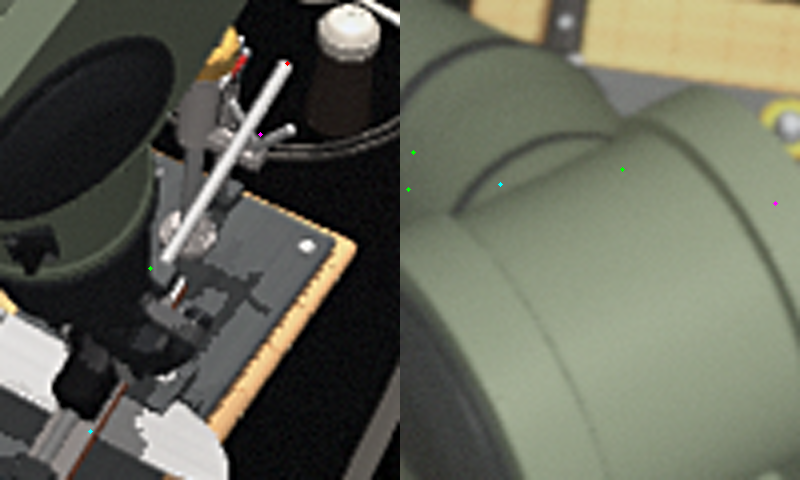

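The rod end matches the prediction (red dot at about (371,215) in the side image), and the rod lines up over the V. The tool sits in the hand as expected, so I'll lower it gently.

```bash

python3 -m crank '{"travel":[[0,0,-0.5],[0,0,-1],[0,0,-1.5],[0,0,-1.9],[0,0,-1.9]],"turn":[[0,0,0],[0,0,0],[0,0,0],[0,0,0],[0,0,0]],"gripper":[1,1,1,1,1]}'
python3 -m crank '{"travel":[[0,0,-0.05],[0,0,-0.1],[0,0,-0.15],[0,0,-0.2],[0,0,-0.2]],"turn":[[0,0,0],[0,0,0],[0,0,0],[0,0,0],[0,0,0]],"gripper":[1,1,1,1,1]}'
```

```text
clock: 18.9
position: [0.4401, 0.0569, 0.0856]
tool_rot: [-3.141, 0.32, 1.452]
force: [-0.0, -0.0, -2.8]
grip_width: 0.0233
finger_force: 40.0
clock: 19.4
position: [0.4404, 0.0569, 0.0842]
tool_rot: [3.142, 0.319, 1.451]
force: [-0.1, 1.3, -3.4]
grip_width: 0.0232
finger_force: 40.0
```

```bash

python3 -m crank '{"travel":[[0,0,-0.04],[0,0,-0.08],[0,0,-0.12],[0,0,-0.15],[0,0,-0.15]],"turn":[[0,0,0],[0,0,0],[0,0,0],[0,0,0],[0,0,0]],"gripper":[1,1,1,1,1]}'
python3 -c "
from workcell import bot
o=bot.observe();print(o['tool_rot'],o['position'],o['force'],o['moment'])"
```

```text
clock: 19.9
position: [0.4403, 0.0569, 0.0826]
tool_rot: [-3.141, 0.32, 1.451]
force: [0.3, -0.4, -2.4]
grip_width: 0.0234
finger_force: 40.1
[-3.14147649  0.31955006  1.45123699] [0.44033031 0.05686424 0.08263882] [ 0.2519904  -0.43686353 -2.38380715] [ 0.44428877 -0.09343475  0.01501155]
```

```bash

python3 -m crank '{"travel":[[0,0,-0.04],[0,0,-0.08],[0,0,-0.12],[0,0,-0.15],[0,0,-0.15]],"turn":[[0,0,0],[0,0,0],[0,0,0],[0,0,0],[0,0,0]],"gripper":[1,1,1,1,1]}'
python3 -c "
from workcell import bot
o=bot.observe();print(o['force'],o['moment'])"
```

```text
clock: 20.4
position: [0.4405, 0.0569, 0.082]
tool_rot: [3.141, 0.32, 1.451]
force: [-5.7, 2.1, 19.8]
grip_width: 0.0233
finger_force: 43.2
[-5.67629717  2.10571372 19.83065682] [-0.93414987  1.24849067 -0.38825918]
```

```bash

python3 -m crank '{"travel":[[-0.04,0,0.05],[-0.04,0,0.05],[-0.04,0,0.05],[-0.04,0,0.05],[-0.04,0,0.05]],"turn":[[0,0,0],[0,0,0],[0,0,0],[0,0,0],[0,0,0]],"gripper":[1,1,1,1,1]}'
python3 -c "
from workcell import bot
o=bot.observe();print(o['force'],o['moment'])"
```

```text
clock: 20.9
position: [0.4403, 0.0569, 0.0821]
tool_rot: [3.141, 0.32, 1.451]
force: [-0.7, 0.7, 9.6]
grip_width: 0.0232
finger_force: 41.6
[-0.68552501  0.72769346  9.57904832] [-0.36764787  0.12960523 -0.05519218]
```

```bash

python3 -m crank '{"travel":[[0,0,0.02],[0,0,0.03],[0,0,0.03],[0,0,0.03],[0,0,0.03]],"turn":[[0,0,0],[0,0,0],[0,0,0],[0,0,0],[0,0,0]],"gripper":[1,1,1,0.65,0.5]}' 20
python3 -m crank '{"travel":[[0,0,0],[0,0,0],[0,0,0],[0,0,0],[0,0,0]],"turn":[[0,0,0],[0,0,0],[0,0,0],[0,0,0],[0,0,0]],"gripper":[0.45,0.45,0.45,0.45,0.45]}'
python3 -c "
from workcell import bot
import cv2
o=bot.observe();print(o['force'],o['moment'])
cv2.imwrite('pics/side12.png',bot.grab_frame('side')['pixels'][:,:,::-1])"
```

```text
clock: 21.4
position: [0.4399, 0.0569, 0.0819]
tool_rot: [-3.141, 0.319, 1.451]
force: [-0.4, 0.5, -0.7]
grip_width: 0.0422
finger_force: 0.0
clock: 21.9
position: [0.44, 0.0569, 0.082]
tool_rot: [-3.142, 0.319, 1.451]
force: [-0.4, -0.5, 0.0]
grip_width: 0.047
finger_force: 0.0
[-0.40300409 -0.54580965  0.02362851] [ 0.31057988 -0.06147328  0.0419627 ]
```

```bash

python3 -m crank '{"travel":[[0.04,0.3,0.95],[0.08,0.62,1.9],[0.15,1.25,3.8],[0.25,2,6],[0.35,2.8,8.5]],"turn":[[0,0,0],[0,0,0],[0,0,0],[0,0,0],[0,0,0]],"gripper":[0.45,0.45,0.45,0.45,0.45]}'
python3 -m crank '{"travel":[[-1,2,4],[-3,5,6],[-4,9,6],[-5,13,6],[-6,18,6]],"turn":[[0,0,0],[0,0,0],[0,0,0],[0,0,0],[0,0,0]],"gripper":[0.45,0.45,0.45,0.45,0.45]}'
python3 -m crank '{"travel":[[0,4,0],[0,8,0],[0,12,0],[0,16,0],[0,18,0]],"turn":[[0,0,0],[0,0,0],[0,0,0],[0,0,0],[0,0,0]],"gripper":[0.45,0.45,0.45,0.45,0.45]}'
python3 - <<'E'
from h import *
from workcell import bot
import cv2
f=np.radians(18.3); s=np.array([.4587,-.0238,.0119,-.1195]); v=W(s,(-28,-75,122.3)); e=W(s,(-28,95,45))
h=(v-e)*[1,1,0]; h/=np.linalg.norm(h); X=h*np.cos(f)+[0,0,np.sin(f)]; Z=-h*np.sin(f)+[0,0,np.cos(f)];Y=np.cross(Z,X); O=e+.010*X
Tl=lambda m:O+(m[0]*X+m[1]*Y+m[2]*Z)/1e3
np.set_printoptions(precision=1,suppress=True)
for n in("side","top"):
    i=bot.grab_frame(n)["pixels"]; cv2.imwrite(f"pics/{n}13.png",i[:,:,::-1]); g=i.mean(2)
    print(n,"rod end",P(n,Tl((202,0,20))),"lower end",P(n,Tl((-73,0,20))),"v",P(n,v),"handle",P(n,Tl((13,0,30))))
    # bright rod profile across at v position and near rod end; dark handle centroid
    for x in(120,150,180):
        c=P(n,Tl((x,0,20))); d=P(n,Tl((x,10,20)))-P(n,Tl((x,-10,20))); d/=np.linalg.norm(d)/1
        t=np.arange(-6,6.1,.5); q=np.float32([c+d*k for k in t]); val=cv2.remap(g.astype(np.float32),q[:,0][None],q[:,1][None],1)[0]
        print(x,val.astype(int))
    c=P(n,Tl((13,0,30))).astype(int); w=g[c[1]-20:c[1]+20,c[0]-20:c[0]+20]
    m=cv2.morphologyEx((w<55).astype('u1'),cv2.MORPH_OPEN,np.ones((5,5))); M=cv2.moments(m,True); print("dark centroid",c[0]-20+M["m10"]/M["m00"],c[1]-20+M["m01"]/M["m00"],M["m00"])
E
```

```text
clock: 22.45
position: [0.4433, 0.0855, 0.1685]
tool_rot: [-3.141, 0.319, 1.452]
force: [0.1, 0.7, -0.1]
grip_width: 0.0468
finger_force: 0.0
clock: 22.95
position: [0.3832, 0.2649, 0.2284]
tool_rot: [3.14, 0.319, 1.45]
force: [1.3, 0.4, -0.4]
grip_width: 0.0467
finger_force: 0.0
clock: 23.45
position: [0.3822, 0.4472, 0.2276]
tool_rot: [-3.14, 0.318, 1.454]
force: [-0.0, -1.0, 0.1]
grip_width: 0.047
finger_force: 0.0
side rod end [370.5 223.5] lower end [305.  329.8] v [364.6 233.1] handle [325.9 293.2]
120 [111 112 113 113  92  73  63  56  63  87 126 178 218 235 244 214 172 136
 104  86  84  90  94  96  94]
150 [ 14  13  11   9  10  11   5   0  21  64 124 185 222 238 243 216 174 125
  88  82  88  98 107 101  71]
180 [ 46  76 100 118 134 145 124  86  54  51 115 191 219 239 237 218 156  81
  40  46  57 111 178 179 181]
dark centroid 318.6991150442478 301.070796460177 113.0
top rod end [374.  281.3] lower end [268.8 272. ] v [363.3 280.4] handle [298.9 274. ]
120 [120 123 123 122 120 119 123 130 146 160 172 180 177 171 153 137 129 121
 122 122 122 121 121 122 123]
150 [ 88  88  87  85  83  82  95 110 135 158 170 180 175 169 145 122 105  89
  87  84  86  87  86  86  84]
180 [141 137 133 130 128 126 131 136 150 166 173 180 177 173 166 158 160 163
 162 160 159 158 155 151 149]
dark centroid 279.8125 260.125 64.0
```

```bash
python3 - <<'E'
from h import *
import cv2
a=np.load("side10.npy")[...,::-1]; b=cv2.imread("pics/side13.png")[...,::-1]
for r in range(208,223): print(r," ".join("%3d/%3d>%3d/%3d"%(a[r,c,0],a[r,c,1],b[r,c,0],b[r,c,1]) for c in range(355,362)))
d=np.array([370.5-305,223.5-329.8]);d/=np.linalg.norm(d)
q=np.float32([np.array([370.5,223.5])+d*k for k in range(-8,9)]);print(cv2.remap(b.mean(2).astype(np.float32),q[:,0][None],q[:,1][None],1)[0].astype(int))
z=cv2.imread("pics/side0.png").astype(int)[...,::-1]; D=np.abs(z-b).max(2)
for n,(x0,y0,x1,y1) in dict(salt=(305,350,332,392),pepper=(375,198,400,230),tumbler=(248,175,285,245),fork=(360,185,430,225)).items(): print(n,(D[y0:y1,x0:x1]>60).sum())
E
```

```text
208 122/117> 24/ 25 235/206> 22/ 19 251/227> 21/ 21 234/187> 19/ 20  59/ 46> 24/ 24   0/  0> 43/ 46   0/  0> 62/ 67
209 112/105> 25/ 25 228/186> 23/ 24 246/223> 25/ 23 238/193> 20/ 16 191/163> 24/ 26 255/255> 46/ 50  12/ 13> 58/ 64
210 151/135> 24/ 23 249/221> 20/ 21 242/217> 23/ 23 232/180> 17/ 20 175/139> 19/ 21 165/164> 27/ 30   0/  0> 32/ 35
211 203/159> 22/ 23 247/222> 23/ 23 240/207> 23/ 24 234/176> 22/ 23 199/163> 11/ 12  73/ 75> 21/ 21  33/ 35> 50/ 50
212 243/213> 22/ 22 239/199> 23/ 26 236/183> 22/ 22 208/160> 15/ 17 108/ 90>  8/ 14 103/110>113/118 230/234>254/255
213 242/204> 21/ 21 236/182> 20/ 20 207/160> 19/ 20 106/ 82> 12/ 19  59/ 45> 16/ 11 112/ 80>102/ 77 194/174>209/187
214 196/149> 21/ 21 218/169> 19/ 22 146/118> 13/ 18  87/ 73>  2/ 17 116/ 81> 91/ 24 215/ 56>235/ 64 162/ 62>172/ 68
215 144/114> 22/ 20 122/ 95> 16/ 19 102/ 82>  6/ 16 105/ 75> 50/ 18 162/ 46>160/ 31 210/ 39>227/ 48  87/ 27> 93/ 31
216 110/ 84> 21/ 23  99/ 76>  9/ 16  97/ 78> 12/ 21 129/ 80>113/ 57 217/ 55>234/ 63 130/ 78>139/ 83  28/ 30> 34/ 37
217 104/ 77> 15/ 17 101/ 77>  8/ 12 114/ 76> 77/ 34 161/ 56>181/ 67 124/ 36>136/ 41  57/ 42> 60/ 45   1/ 10>  0/ 10
218  93/ 67>  3/  6 111/ 92> 65/ 63 179/161>174/161 121/ 42>135/ 51  77/ 77> 85/ 85  23/ 23> 23/ 27   0/  3>  3/  5
219 166/153> 53/ 55 255/255>156/156 162/157>177/172  60/ 27> 68/ 34  52/ 57> 57/ 61  22/ 24> 22/ 25   5/  7> 10/  9
220 177/173>108/107 197/191>194/187  62/ 61> 73/ 71  22/ 17> 27/ 22  43/ 43> 46/ 45   5/  6>  7/ 12   7/  8>  4/  5
221 195/187>194/185  82/ 79> 97/ 92  80/ 76> 87/ 82  69/ 66> 74/ 73  89/ 85> 95/ 90   2/  4>  2/  1   6/  7> 11/ 10
222  95/ 90>102/ 98  64/ 61> 70/ 68  69/ 66> 75/ 72  67/ 64> 71/ 69  73/ 70> 80/ 76   1/  1>  3/  4   5/  5> 12/ 13
[220 224 224 223 224 229 220 230 226 151  15   7  11  14  14  12  10]
salt 4
pepper 0
tumbler 1992
fork 163
```

```bash
python3 -c "
from workcell import bot
print(bot.job_done())"
```

```text
the job is handed in; nothing more can be done
None
```

I set the collar so the pointer is level with the red index (within about 0.5 mm by the camera fit), laid the stone on the edge with its rod in the V-rest, let go, moved the robot clear and handed the job in; no verdict came back, and the last picture could not confirm the tumbler because the arm was in front of it.

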